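# Line up the toiletries by height beside the basin

### The arm

A 6-joint arm with a two-finger parallel gripper is mounted at the origin on the work surface. World frame = base frame: x ahead of the robot, y to its left, z up, the work surface at z = 0. Lengths are in m, angles in rad, forces in N, time in s.
With the tool pointing down it reaches from about 0.4 to 0.825 m from the base axis. Payload 7 kg.
Tool frame: the origin (TCP) lies on the centre line of the jaws, within the pads' length; the fingertips stand 17 mm ahead of it and the grasp point (between the pads) lies 2 mm behind it (nose_length is the z of the fingertips in the tool frame, in m); z points along the fingers, y is the direction in which the jaws open and shut (so a half turn about z gives the same grasp; the last joint's range is limited). The gripper opens to 85 mm and grips with 20 to 120 N. Pads are 22 mm wide; open, the fingers measure 114 mm over their backs; the gripper's body (76 mm by 85 mm) begins 54 mm behind the grasp point. The pads swing forward as they close: fully open they stand 13 mm farther back than shut.
Start: joints at [1.491, 0.359, 0.012, 0, -1.224, -0.288], TCP at [0.243, 0.63, 0.222] pointing down, gripper open.
Joint ranges: [-3.07, 3.07], [-1.43, 2.12], [-1.02, 1.25], [-3.03, 1.67], [-3.05, -0], [-3.03, 3.03]. Speed limits (rad/s): [2.39, 2.39, 3.01, 3.14, 3.14, 3.14].

### API

Orientations are given as a 3x3 rotation matrix whose columns are the frame's x, y, z axes.
In Python, from cell import * gives the robot as it stands.
- The arm moves only by the tool servo_tool, never from a script. Its argument "moves" is a list of rows, each a list of 3 entries, a list of its own where there are three numbers: the turn, a rotation vector about the world's x, y, z in degrees, then the shift along the world's x, y, z in cm, then the closure in counts, from 0 (fully open) to 255 (shut). A call has 1 to 20 rows; each row shifts and turns the commanded pose from where the row before left it; what a row does not reach is not made up. A row lasts 1/12 s, in which the tool goes at most 41.7 mm and 7.16 degrees, less where a joint would pass 70% of its speed; a pose out of reach is approached as far as the arm can. A call is refused whole if a number of a shift passes 4.17 or a number of a turn 7.16, either way. A call with a gripper value outside its range is refused whole. The fingers move at their own pace and stop on an object; the grip force is fixed at half the most. Time passes only in rows, so rows that do not move let the fingers close. It gives the time, the measured TCP pose, the force and the opening at its end, in the units of the state.
- read_state(): the state, without advancing time (a new reading comes with each control period).
- read_camera(name): name is "scene" or "top" or "wrist"; returns the picture (420x560x3 uint8, red, green, blue); there is no depth.
- get_calibration(name): a dict with "camera_matrix" (3x3 intrinsics, pixels), "dist" ([k1, k2, p1, p2, k3] as OpenCV has them; the pictures are not rectified), "R" (3x3) and "t" (3): a world point X has camera coordinates R X + t. Camera axes: x right, y down, z forward; pixel columns grow to the right and rows downward; lengths in m; the calibration is good to about 2 mm. A picture is of the moment at which its call begins: read the wrist's pose just before it. get_calibration takes no time and is no camera call; for the wrist camera it gives the pose at the moment of the call.
- close_job(): hands the job in, once; it reports no verdict.
The state is a dict: "t": time; "joints": joint angles; "dq": joint speeds; "tau": joint torques, N m; "position": TCP position; "tcp_rot": TCP orientation; "wrist_force": force on the tool from outside, world axes, zero at the start; "moment": the same for the moment, N m; "gripper_width": finger opening in m.
Only numpy, scipy, OpenCV 4.12 (cv2) and the standard library are available. Lean on these libraries where they do the work, as an engineer would, in place of code of your own. Each camera call takes 0.05 s, during which the arm holds its last target. There are 200 camera calls.

### The job

Stand the four toiletries (shampoo bottle, bath salts, cotton buds, cream pot) upright on the four round coasters of the grey strip, one on each and not overhanging its edge, in order of height: the tallest at the end next to the red cup, the shortest at the other end. Leave the cup standing where it is.

Things in the scene. Friction and masses are not known exactly. Their poses are not given: they have to be found in the camera images.
- bottle: Blue shampoo bottle with a white paper band and a narrow white cap. It stands upright, loose, 130 mm tall in all, round; body 44 mm across up to 108 mm height, cap 26 mm across above that. Origin: centre of its underside; z up along its axis. Mass 0.06 to 0.23 kg.
- salts: Amber jar of bath salts with a white paper band and a black cap. It stands upright, loose, 105 mm tall in all, round; body 44 mm across up to 83 mm height, cap 38 mm across above that. Origin: centre of its underside; z up along its axis. Mass 0.06 to 0.23 kg.
- buds: White cotton-bud box with a green lid and a green band. It stands upright, loose, 80 mm tall in all, round; 44 mm across over its whole height (lid fixed on). Origin: centre of its underside; z up along its axis. Mass 0.06 to 0.23 kg.
- cream: Orange cream pot with a metal lid. It stands upright, loose, 55 mm tall in all, round; 44 mm across over its whole height (lid fixed on). Origin: centre of its underside; z up along its axis. Mass 0.06 to 0.23 kg.
- strip: Fixed flat grey plastic strip lying on the counter, 90 x 380 mm, 5 mm thick; it carries the four coasters in one row. Origin: centre of its underside, on the counter; its y axis runs along the row, z up. The cup stands just off one of its ends (either +y or -y), a grey soap tray with green soap just off the other.
- cup: Red plastic cup, empty and loose, 72 mm across the rim, 85 mm tall, standing on the counter about 55 mm beyond one end of the strip (centre of cup to end of strip). It marks the end for the tallest. Origin: centre of its underside.
- coaster_white: White round coaster, 72 mm across, 3 mm thick, fixed on the strip; its top is 8 mm above the counter. One of the four places of the row, about 90 mm apart; which colour is at which place changes and means nothing. Origin: centre of its underside, 5 mm above the counter.
- coaster_blue: Blue round coaster, 72 mm across, 3 mm thick, fixed on the strip; its top is 8 mm above the counter. One of the four places of the row, about 90 mm apart; which colour is at which place changes and means nothing. Origin: centre of its underside, 5 mm above the counter.
- coaster_yellow: Yellow round coaster, 72 mm across, 3 mm thick, fixed on the strip; its top is 8 mm above the counter. One of the four places of the row, about 90 mm apart; which colour is at which place changes and means nothing. Origin: centre of its underside, 5 mm above the counter.
- coaster_black: Black round coaster, 72 mm across, 3 mm thick, fixed on the strip; its top is 8 mm above the counter. One of the four places of the row, about 90 mm apart; which colour is at which place changes and means nothing. Origin: centre of its underside, 5 mm above the counter.

How it is judged:
By the outcome, as a careful person would: the job done as asked, in the order asked, and still so for the second after the job is handed in, with the robot touching nothing.
It also fails if it takes over 90 s, if anything falls off the work surface, if the arm or the gripper's body presses on something with over 40 N, if the wrist force passes 120 N, or if a joint passes its speed limit or range.

## Working session

There is one attempt and no reset: what is moved stays moved. The work goes in short steps, Python scripts to look and compute and a tool call to move; the robot and the scene stay as the last step left them, time stands still between calls to the robot, and variables do not carry over. Pictures are saved under pics/ and viewed, about 12 in all and at most 16, crops included, and the job is handed in when it is done.

Besides the shell and the picture viewer there is one more tool, called in YAML: its name, and indented under it one key for each argument. servo_tool: Moves the arm, as the interface text tells. Its arguments: {"type":"object","properties":{"moves":{"type":"array","items":{"type":"array"}}},"required":["moves"]}

```bash
mkdir -p pics
cat > h.py <<'E'
from cell import *
import numpy as np, cv2
def snap(n,f):
    im=read_camera(n); cv2.imwrite('pics/'+f+'.png',im[...,::-1]); return im
def ray(cal,uv):
    K=np.array(cal["camera_matrix"]);p=cv2.undistortPoints(np.array([[uv]],float),K,np.array(cal["dist"]))[0,0]
    R=np.array(cal["R"]);t=np.array(cal["t"]);return -R.T@t, R.T@np.array([p[0],p[1],1])
def onz(cal,uv,z):
    c,d=ray(cal,uv);return c+d*(z-c[2])/d[2]
def proj(cal,X):
    return cv2.projectPoints(np.array([X],float),cv2.Rodrigues(np.array(cal["R"]))[0],np.array(cal["t"],float),np.array(cal["camera_matrix"]),np.array(cal["dist"]))[0][0,0]
E
python3 - <<'E'
from h import *
s=read_state();print(s['position'],s['tcp_rot'],s['gripper_width'])
snap('top','top1');snap('scene','sc1')
for n in('top','scene'):
    c=get_calibration(n);print(n,-np.array(c['R']).T@np.array(c['t']),np.array(c['R'])[2],c['camera_matrix'][0][0])
E
```

```text
[0.24253945 0.62940273 0.22138215] [[ 9.33099861e-01 -3.59617100e-01 -4.36475725e-04]
 [-3.59617332e-01 -9.33098572e-01 -1.55869852e-03]
 [ 1.53259767e-04  1.61138561e-03 -9.99998690e-01]] 0.08539648759389937
top [ 0.47463061 -0.01939846  1.0986368 ] [ 0.08773083  0.00147127 -0.99614313] 463.1123856872959
scene [ 1.18525044 -0.45833794  0.63658137] [-0.65716245  0.45237274 -0.60290664] 505.21727078050253
```

View pics/top1.png

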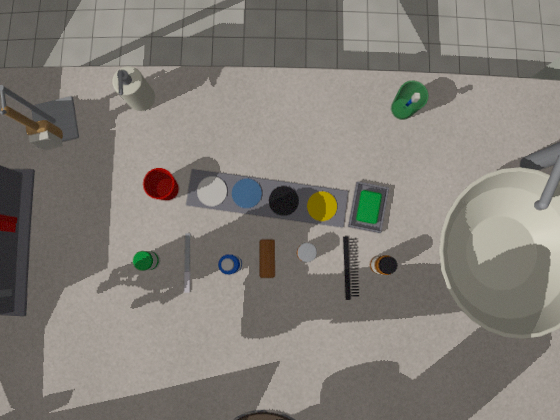

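View pics/sc1.png

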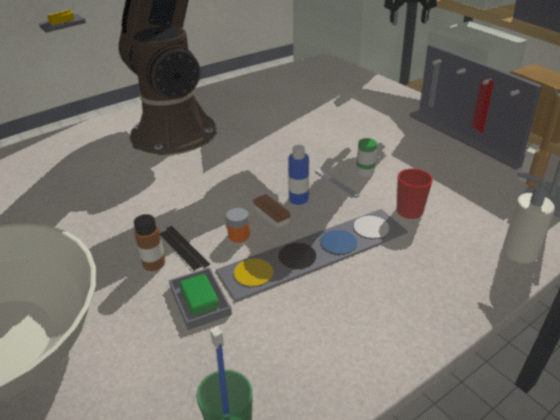

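The top view shows the red cup at (160,184), with the coasters white (212,190), blue (247,193), black (284,201) and yellow (322,206). The buds are at (145,261), the bottle at (230,264), the cream at (307,252) and the salts at (385,264). The cup is at the white end.

Run:
```python
from h import *
im=cv2.cvtColor(cv2.imread('pics/top1.png'),cv2.COLOR_BGR2RGB);c=get_calibration('top')
hsv=cv2.cvtColor(im,cv2.COLOR_RGB2HSV).astype(int);H,S,V=hsv[...,0],hsv[...,1],hsv[...,2]
def blob(m,u,v,r,z,n):
    w=np.zeros(m.shape,np.uint8);w[v-r:v+r,u-r:u+r]=m[v-r:v+r,u-r:u+r]
    w=cv2.morphologyEx(w,cv2.MORPH_OPEN,np.ones((3,3)))
    cs,_=cv2.findContours(w,0,2)
    k=cv2.convexHull(max(cs,key=cv2.contourArea));(cx,cy),rad=cv2.minEnclosingCircle(k)
    M=cv2.moments(k);p=(M['m10']/M['m00'],M['m01']/M['m00'])
    X=onz(c,p,z);f=c['camera_matrix'][0][0];d=(np.array(c['R'])@X+c['t'])[2]
    print(n,np.round(p,1),np.round(X[:2],4),'diam mm',round(2*np.sqrt(M['m00']/np.pi)*d/f*1000,1))
    return X
blob((S<50)&(V>150),212,190,22,.008,'white')
blob((S>100)&(H>95)&(H<125),247,193,22,.008,'blue')
blob(V<50,284,201,21,.008,'black')
blob((S>150)&(H>20)&(H<35),322,206,22,.008,'yellow')
blob((S>120)&((H<8)|(H>172)),160,184,25,.085,'cup')
blob((S>120)&(H>45)&(H<85),145,261,18,.08,'buds')
blob((S<80)&(V>110),229,265,8,.13,'bottle cap')
blob(((S<60)&(V>85)),307,252,14,.055,'cream')
blob(V<50,386,265,15,.105,'salts')
cv2.imwrite('pics/crop.png',cv2.resize(cv2.imread('pics/top1.png')[160:300,125:415],None,fx=2.7,fy=2.7,interpolation=2))
```

```text
white [212.3 192.4] [0.6283 0.1361] diam mm 63.5
blue [246.3 192.9] [0.6288 0.0552] diam mm 68.0
black [283.4 200.6] [ 0.6124 -0.0335] diam mm 69.3
yellow [321.6 205.9] [ 0.6017 -0.1243] diam mm 69.0
cup [160.2 184.2] [0.6335 0.2427] diam mm 73.1
buds [142.6 260.2] [0.4638 0.2761] diam mm 41.1
bottle cap [226.8 264.4] [0.4604 0.0833] diam mm 21.0
cream [306.5 251.5] [ 0.4923 -0.0873] diam mm 68.5
salts [387.6 264.8] [ 0.4663 -0.2593] diam mm 36.3
```

View pics/crop.png

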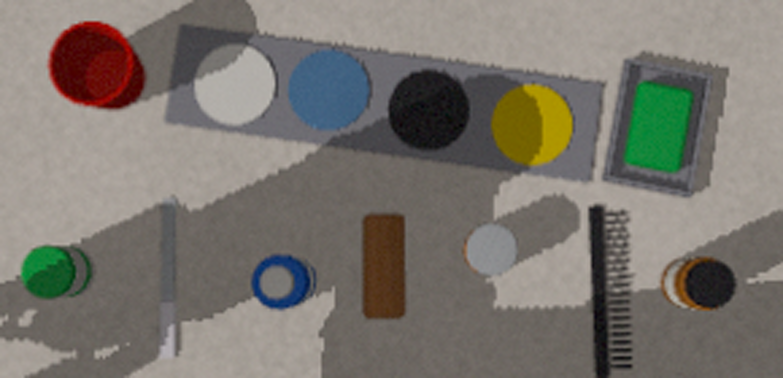

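Run:
```python
from h import *
c=get_calibration('top');s=get_calibration('scene')
for n,u,v,z in[('white',235.5,84.5,.008),('blue',330,89,.008),('black',428.5,110,.008),('yellow',532,124,.008),('buds',49,272,.08),('bottle',279,282,.13),('cream',491,249,.055),('salts',710,283.5,.105),('cup',92,64,.085)]:
    X=onz(c,((u+.5)/2.7+124.5,(v+.5)/2.7+159.5),z);print(n,np.round(X[:2],4),'scene top',np.round(proj(s,X)),'base',np.round(proj(s,[X[0],X[1],0])))
```

```text
white [0.6317 0.1372] scene top [371. 226.] base [371. 229.]
blue [0.6295 0.0536] scene top [339. 241.] base [338. 244.]
black [ 0.6127 -0.0334] scene top [297. 255.] base [297. 258.]
yellow [ 0.6024 -0.1246] scene top [253. 271.] base [254. 275.]
buds [0.4634 0.2755] scene top [367. 142.] base [364. 172.]
bottle [0.461  0.0808] scene top [298. 148.] base [298. 200.]
cream [ 0.4913 -0.0874] scene top [237. 214.] base [239. 236.]
salts [ 0.4666 -0.2595] scene top [145. 219.] base [155. 263.]
cup [0.6353 0.246 ] scene top [414. 177.] base [409. 211.]
```

servo_tool:
  moves:
    - [[0,0,-3.4],[1.1,-2.75,0],0]
    - [[0,0,-3.4],[1.1,-2.75,0],0]
    - [[0,0,-3.4],[1.1,-2.75,0],0]
    - [[0,0,-3.4],[1.1,-2.75,0],0]
    - [[0,0,-3.4],[1.1,-2.75,0],0]
    - [[0,0,-3.4],[1.1,-2.75,0],0]
    - [[0,0,-3.4],[1.1,-2.75,0],0]
    - [[0,0,-3.4],[1.1,-2.75,0],0]
    - [[0,0,-3.4],[1.1,-2.75,0],0]
    - [[0,0,-3.4],[1.1,-2.75,0],0]
    - [[0,0,-3.4],[1.1,-2.75,0],0]
    - [[0,0,-3.4],[1.1,-2.75,0],0]
    - [[0,0,-3.4],[1.1,-2.75,0],0]
    - [[0,0,-3.4],[1.1,-2.75,0],0]
    - [[0,0,-3.4],[1.1,-2.75,0],0]
    - [[0,0,-3.4],[1.1,-2.75,0],0]
    - [[0,0,-3.4],[1.1,-2.75,0],0]
    - [[0,0,-3.4],[1.1,-2.75,0],0]
    - [[0,0,-3.4],[1.1,-2.75,0],0]
    - [[0,0,-3.4],[1.1,-2.75,0],0]

```text
t: 1.77
position: [0.4628, 0.0784, 0.2223]
tcp_rot: [[0.013, -1.0, -0.0], [-1.0, -0.013, 0.0], [-0.0, 0.0, -1.0]]
wrist_force: [0.9, 0.9, -0.4]
gripper_width: 0.0851
```

The scene view agrees with all of these positions. I'll descend on the bottle and grip it.

servo_tool:
  moves:
    - [[0,0,0.7],[-0.2,0.25,-1.4],0]
    - [[0,0,0],[0,0,-2],0]
    - [[0,0,0],[0,0,-2],0]
    - [[0,0,0],[0,0,-2],0]
    - [[0,0,0],[0,0,-2],0]
    - [[0,0,0],[0,0,-1.5],0]
    - [[0,0,0],[0,0,-1.5],0]
    - [[0,0,0],[0,0,-1],0]
    - [[0,0,0],[0,0,-0.3],0]
    - [[0,0,0],[0,0,0],0]
    - [[0,0,0],[0,0,0],255]
    - [[0,0,0],[0,0,0],255]
    - [[0,0,0],[0,0,0],255]
    - [[0,0,0],[0,0,0],255]
    - [[0,0,0],[0,0,0],255]
    - [[0,0,0],[0,0,0],255]
    - [[0,0,0],[0,0,0],255]
    - [[0,0,0],[0,0,0],255]
    - [[0,0,0],[0,0,0],255]
    - [[0,0,0],[0,0,0],255]

```text
t: 3.43
position: [0.4615, 0.0826, 0.0864]
tcp_rot: [[0.029, -1.0, 0.002], [-1.0, -0.029, 0.001], [-0.001, -0.002, -1.0]]
wrist_force: [-0.8, -0.4, 6.6]
gripper_width: 0.0416
```

servo_tool:
  moves:
    - [[0,0,0],[0,0,0.5],255]
    - [[0,0,0],[0,0,1],255]
    - [[0,0,0],[0,0,1.5],255]
    - [[0,0,0],[0,0,1.5],255]
    - [[0,0,0],[0,0,1.5],255]
    - [[0,0,0],[1,0.3,1],255]
    - [[0,0,0],[2,0.6,0],255]
    - [[0,0,0],[2,0.7,0],255]
    - [[0,0,0],[2,0.7,0],255]
    - [[0,0,0],[2,0.7,0],255]
    - [[0,0,0],[2,0.7,0],255]
    - [[0,0,0],[2,0.6,0],255]
    - [[0,0,0],[2,0.6,0],255]
    - [[0,0,0],[1.3,0.4,0],255]
    - [[0,0,0],[0.7,0.2,0],255]
    - [[0,0,0],[0,0,0],255]
    - [[0,0,0],[0,0,0],255]
    - [[0,0,0],[0,0,0],255]

```text
t: 4.93
position: [0.6297, 0.137, 0.1553]
tcp_rot: [[0.028, -1.0, -0.001], [-1.0, -0.028, -0.0], [0.0, 0.001, -1.0]]
wrist_force: [-0.5, 0.2, -1.6]
gripper_width: 0.0413
```

Run:
```python
from h import *
print(read_state()['position'],read_state()['wrist_force'])
a=snap('scene','s2');w=snap('wrist','w2')
cv2.imwrite('pics/c2.png',np.hstack([cv2.resize(a[60:340,200:480],(400,400)),cv2.resize(w,(400,300))] if 0 else [a[60:340,180:480],cv2.resize(w,(373,280))])[...,::-1])
```

```text
[0.62971038 0.1369996  0.15529393] [-0.53877733  0.15539691 -1.56609141]
```

View pics/c2.png

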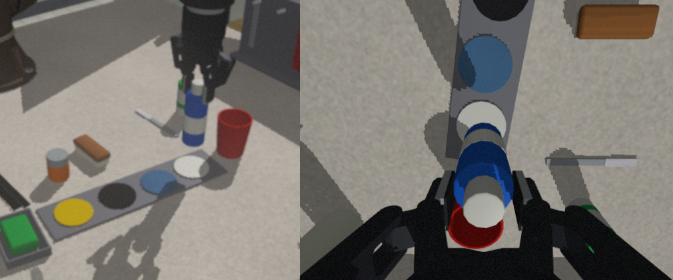

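servo_tool:
  moves:
    - [[0,0,0],[0.1,0,-0.8],255]
    - [[0,0,0],[0,0,-1.2],255]
    - [[0,0,0],[0,0,-1.2],255]
    - [[0,0,0],[0,0,-1.2],255]
    - [[0,0,0],[0,0,-0.8],255]
    - [[0,0,0],[0,0,-0.4],255]
    - [[0,0,0],[0,0,-0.3],255]
    - [[0,0,0],[0,0,-0.1],255]
    - [[0,0,0],[0,0,0],255]
    - [[0,0,0],[0,0,0],255]

```text
t: 5.87
position: [0.6321, 0.1375, 0.0958]
tcp_rot: [[0.028, -1.0, 0.001], [-1.0, -0.028, 0.0], [-0.0, -0.001, -1.0]]
wrist_force: [-0.6, 0.7, -1.6]
gripper_width: 0.0413
```

servo_tool:
  moves:
    - [[0,0,0],[0,0,-0.1],255]
    - [[0,0,0],[0,0,-0.1],255]
    - [[0,0,0],[0,0,0],255]
    - [[0,0,0],[0,0,0],255]

```text
t: 6.2
position: [0.6324, 0.1375, 0.0945]
tcp_rot: [[0.029, -1.0, 0.002], [-1.0, -0.029, 0.0], [-0.0, -0.002, -1.0]]
wrist_force: [-2.1, -0.4, 5.5]
gripper_width: 0.0413
```

servo_tool:
  moves:
    - [[0,0,0],[0,0,0],120]
    - [[0,0,0],[0,0,0],60]
    - [[0,0,0],[0,0,0],0]
    - [[0,0,0],[0,0,0],0]
    - [[0,0,0],[0,0,0],0]
    - [[0,0,0],[0,0,0],0]
    - [[0,0,0],[0,0,0.5],0]
    - [[0,0,0],[0,0,1],0]
    - [[0,0,0],[0,0,1.5],0]
    - [[0,0,0],[0,0,2],0]
    - [[0,0,0],[0,0,2],0]
    - [[0,0,0],[0,0,2],0]
    - [[0,0,0],[0,0,1.5],0]
    - [[0,0,0],[0,0,0],0]

```text
t: 7.37
position: [0.6337, 0.1379, 0.2036]
tcp_rot: [[0.029, -1.0, 0.007], [-1.0, -0.029, 0.002], [-0.002, -0.007, -1.0]]
wrist_force: [0.1, -0.4, -0.2]
gripper_width: 0.0855
```

servo_tool:
  moves:
    - [[0,0,0],[-0.4,-1,0],0]
    - [[0,0,0],[-0.9,-2.2,0],0]
    - [[0,0,0],[-0.9,-2.2,0],0]
    - [[0,0,0],[-0.9,-2.2,0],0]
    - [[0,0,0],[-0.9,-2.2,0],0]
    - [[0,0,0],[-0.9,-2.2,0],0]
    - [[0,0,0],[-0.9,-2.2,0],0]
    - [[0,0,0],[-0.9,-2.2,0],0]
    - [[0,0,0],[-0.9,-2.2,0],0]
    - [[0,0,0],[-0.9,-2.2,0],0]
    - [[0,0,0],[-0.9,-2.2,0],0]
    - [[0,0,0],[-0.9,-2.2,0],0]
    - [[0,0,0],[-0.9,-2.2,0],0]
    - [[0,0,0],[-0.9,-2.2,0],0]
    - [[0,0,0],[-0.9,-2.2,0],0]
    - [[0,0,0],[-0.9,-2.2,0],0]
    - [[0,0,0],[-0.9,-2.2,0],0]
    - [[0,0,0],[-0.9,-2.2,0],0]
    - [[0,0,0],[-0.9,-1.3,0],0]
    - [[0,0,0],[0,0,0],0]

```text
t: 9.03
position: [0.4633, -0.2616, 0.198]
tcp_rot: [[0.026, -1.0, -0.001], [-1.0, -0.026, 0.0], [-0.0, 0.001, -1.0]]
wrist_force: [-1.0, -1.1, 0.7]
gripper_width: 0.0852
```

Run:
```python
from h import *
print(read_state()['position'])
a=snap('top','t3');w=snap('wrist','w3')
cv2.imwrite('pics/c3.png',np.hstack([a[140:300,120:440],cv2.resize(w,(213,160))])[...,::-1])
cv2.imwrite('pics/c3.png',cv2.resize(cv2.imread('pics/c3.png'),None,fx=1.5,fy=1.5))
```

```text
[ 0.46334832 -0.26161682  0.1979738 ]
```

View pics/c3.png

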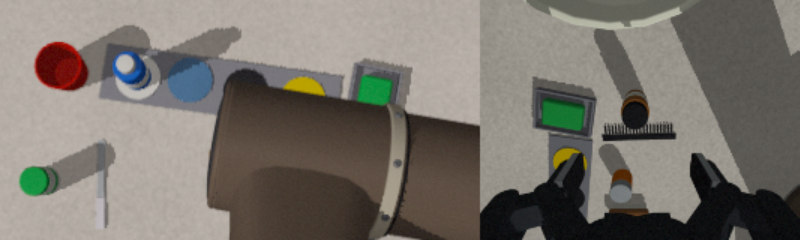

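Run:
```python
from h import *
c=get_calibration('wrist');w=cv2.imread('pics/w3.png')
p=proj(c,[.4666,-.2595,.105]);q=proj(c,read_state()['position']);print(p,q)
u,v=p.astype(int);hsv=cv2.cvtColor(w,cv2.COLOR_BGR2HSV)
sx=560/320;print('seen in view approx',((635-480)*sx*1.0,110*sx))
print(onz(c,(271,196),.105))
```

```text
[273.51004741 206.08596527] [276.13457714 260.99367131]
seen in view approx (271.25, 192.5)
[ 0.46879613 -0.26781874  0.105     ]
```

servo_tool:
  moves:
    - [[0,0,0],[0.35,0,-1.4],0]
    - [[0,0,0],[0,0,-2],0]
    - [[0,0,0],[0,0,-2],0]
    - [[0,0,0],[0,0,-2],0]
    - [[0,0,0],[0,0,-2],0]
    - [[0,0,0],[0,0,-1.5],0]
    - [[0,0,0],[0,0,-1.5],0]
    - [[0,0,0],[0,0,-1],0]
    - [[0,0,0],[0,0,0],0]
    - [[0,0,0],[0,0,0],0]
    - [[0,0,0],[0,0,0],255]
    - [[0,0,0],[0,0,0],255]
    - [[0,0,0],[0,0,0],255]
    - [[0,0,0],[0,0,0],255]
    - [[0,0,0],[0,0,0],255]
    - [[0,0,0],[0,0,0],255]
    - [[0,0,0],[0,0,0],255]
    - [[0,0,0],[0,0,0],255]
    - [[0,0,0],[0,0,0],255]
    - [[0,0,0],[0,0,0],255]

```text
t: 10.8
position: [0.4697, -0.2601, 0.0656]
tcp_rot: [[0.029, -1.0, 0.001], [-1.0, -0.029, -0.001], [0.001, -0.001, -1.0]]
wrist_force: [-1.0, 0.2, 7.6]
gripper_width: 0.0409
```

servo_tool:
  moves:
    - [[0,0,0],[0,0,0.5],255]
    - [[0,0,0],[0,0,1.5],255]
    - [[0,0,0],[0,0,2],255]
    - [[0,0,0],[0,0,2],255]
    - [[0,0,0],[0,0,2],255]
    - [[0,0,0],[0,0,1],255]
    - [[0,0,0],[0,0,0],255]

```text
t: 11.38
position: [0.4706, -0.26, 0.1569]
tcp_rot: [[0.029, -1.0, 0.004], [-1.0, -0.029, -0.001], [0.001, -0.004, -1.0]]
wrist_force: [0.9, 0.5, -1.6]
gripper_width: 0.0407
```

servo_tool:
  moves:
    - [[0,0,0],[0.5,1,0],255]
    - [[0,0,0],[1,1.9,0],255]
    - [[0,0,0],[1,1.9,0],255]
    - [[0,0,0],[1,1.9,0],255]
    - [[0,0,0],[1,1.9,0],255]
    - [[0,0,0],[1,1.9,0],255]
    - [[0,0,0],[1,1.9,0],255]
    - [[0,0,0],[1,1.9,0],255]
    - [[0,0,0],[1,1.9,0],255]
    - [[0,0,0],[1,1.9,0],255]
    - [[0,0,0],[1,1.9,0],255]
    - [[0,0,0],[1,1.9,0],255]
    - [[0,0,0],[1,1.9,0],255]
    - [[0,0,0],[1,1.9,0],255]
    - [[0,0,0],[1,1.9,0],255]
    - [[0,0,0],[1,1.9,0],255]
    - [[0,0,0],[0.5,1.2,0],255]
    - [[0,0,0],[0,0.6,0],255]
    - [[0,0,0],[0,0,0],255]
    - [[0,0,0],[0,0,0],255]

```text
t: 13.05
position: [0.6286, 0.0533, 0.1538]
tcp_rot: [[0.029, -1.0, -0.001], [-1.0, -0.029, -0.0], [0.0, 0.001, -1.0]]
wrist_force: [0.7, -0.5, -1.8]
gripper_width: 0.0406
```

servo_tool:
  moves:
    - [[0,0,0],[0.1,0,-1],255]
    - [[0,0,0],[0,0,-1.5],255]
    - [[0,0,0],[0,0,-1.5],255]
    - [[0,0,0],[0,0,-1.5],255]
    - [[0,0,0],[0,0,-1.2],255]
    - [[0,0,0],[0,0,-0.7],255]
    - [[0,0,0],[0,0,-0.4],255]
    - [[0,0,0],[0,0,-0.2],255]
    - [[0,0,0],[0,0,0],255]
    - [[0,0,0],[0,0,-0.1],255]
    - [[0,0,0],[0,0,0],255]
    - [[0,0,0],[0,0,0],255]

```text
t: 14.05
position: [0.6305, 0.0535, 0.0738]
tcp_rot: [[0.029, -1.0, 0.001], [-1.0, -0.029, 0.0], [-0.0, -0.001, -1.0]]
wrist_force: [-0.1, -0.2, -1.8]
gripper_width: 0.0407
```

servo_tool:
  moves:
    - [[0,0,0],[0,0,-0.1],255]
    - [[0,0,0],[0,0,0],255]
    - [[0,0,0],[0,0,-0.05],255]
    - [[0,0,0],[0,0,0],255]
    - [[0,0,0],[0,0,0],255]

```text
t: 14.47
position: [0.6306, 0.0534, 0.0736]
tcp_rot: [[0.029, -1.0, 0.001], [-1.0, -0.029, 0.0], [0.0, -0.001, -1.0]]
wrist_force: [-4.1, -0.2, 8.9]
gripper_width: 0.0411
```

servo_tool:
  moves:
    - [[0,0,0],[0,0,0],120]
    - [[0,0,0],[0,0,0],60]
    - [[0,0,0],[0,0,0],0]
    - [[0,0,0],[0,0,0],0]
    - [[0,0,0],[0,0,0],0]
    - [[0,0,0],[0,0,0],0]
    - [[0,0,0],[0,0,0.5],0]
    - [[0,0,0],[0,0,1],0]
    - [[0,0,0],[0,0,1.5],0]
    - [[0,0,0],[0,0,2],0]
    - [[0,0,0],[0,0,2],0]
    - [[0,0,0],[0,0,2],0]
    - [[0,0,0],[0,0,2],0]
    - [[0,0,0],[0,0,1],0]
    - [[0,0,0],[0,0,0],0]

```text
t: 15.72
position: [0.6317, 0.0536, 0.1955]
tcp_rot: [[0.029, -1.0, 0.005], [-1.0, -0.029, 0.001], [-0.001, -0.005, -1.0]]
wrist_force: [0.0, 0.1, -0.3]
gripper_width: 0.0856
```

servo_tool:
  moves:
    - [[0,0,0],[-0.7,0.6,0],0]
    - [[0,0,0],[-1.6,1.2,0],0]
    - [[0,0,0],[-1.6,1.5,0],0]
    - [[0,0,0],[-1.6,1.8,0],0]
    - [[0,0,0],[-1.6,2,0],0]
    - [[0,0,0],[-1.6,2,0],0]
    - [[0,0,0],[-1.6,2,0],0]
    - [[0,0,0],[-1.6,2,0],0]
    - [[0,0,0],[-1.6,2,0],0]
    - [[0,0,0],[-1.6,2,0],0]
    - [[0,0,0],[-1.2,2,0],0]
    - [[0,0,0],[-0.5,2,0],0]
    - [[0,0,0],[0,1.1,0],0]
    - [[0,0,0],[0,0,0],0]
    - [[0,0,0],[0,0,0],0]

```text
t: 16.97
position: [0.4617, 0.2753, 0.1909]
tcp_rot: [[0.029, -1.0, -0.001], [-1.0, -0.029, -0.001], [0.001, 0.001, -1.0]]
wrist_force: [-0.0, -0.1, -0.3]
gripper_width: 0.0854
```

Run:
```python
from h import *
print(read_state()['position'])
a=snap('scene','s4');w=snap('wrist','w4')
cv2.imwrite('pics/c4.png',np.hstack([a[100:340,130:470],cv2.resize(w,(320,240))])[...,::-1])
c=get_calibration('wrist');print(proj(c,[.4634,.2755,.08]))
```

```text
[0.46168987 0.27534931 0.19086648]
[274.02814834 199.88474868]
```

View pics/c4.png

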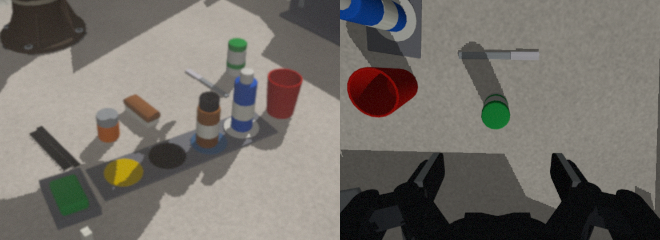

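servo_tool:
  moves:
    - [[0,0,0],[0.2,-0.1,-1.5],0]
    - [[0,0,0],[0,0,-2],0]
    - [[0,0,0],[0,0,-2],0]
    - [[0,0,0],[0,0,-2],0]
    - [[0,0,0],[0,0,-2],0]
    - [[0,0,0],[0,0,-2],0]
    - [[0,0,0],[0,0,-2],0]
    - [[0,0,0],[0,0,-1],0]
    - [[0,0,0],[0,0,0],0]
    - [[0,0,0],[0,0,0],0]
    - [[0,0,0],[0,0,0],255]
    - [[0,0,0],[0,0,0],255]
    - [[0,0,0],[0,0,0],255]
    - [[0,0,0],[0,0,0],255]
    - [[0,0,0],[0,0,0],255]
    - [[0,0,0],[0,0,0],255]
    - [[0,0,0],[0,0,0],255]
    - [[0,0,0],[0,0,0],255]
    - [[0,0,0],[0,0,0],255]
    - [[0,0,0],[0,0,0],255]

```text
t: 18.73
position: [0.4648, 0.2749, 0.0481]
tcp_rot: [[0.029, -1.0, 0.002], [-1.0, -0.029, 0.001], [-0.001, -0.002, -1.0]]
wrist_force: [-1.1, -0.7, 6.9]
gripper_width: 0.0419
```

servo_tool:
  moves:
    - [[0,0,0],[0,0,0.5],255]
    - [[0,0,0],[0,0,1.5],255]
    - [[0,0,0],[0,0,2],255]
    - [[0,0,0],[0,0,2],255]
    - [[0,0,0],[0,0,2],255]
    - [[0,0,0],[0,0,1],255]
    - [[0,0,0],[0,-1,0],255]
    - [[0,0,0],[0,-2,0],255]
    - [[0,0,0],[0,-2.3,0],255]
    - [[0,0,0],[0,-2.5,0],255]
    - [[0,0,0],[0,-2.5,0],255]
    - [[0,0,0],[0,-2.5,0],255]
    - [[0,0,0],[0,-2.5,0],255]
    - [[0,0,0],[0,-2.5,0],255]
    - [[0,0,0],[0,-2.5,0],255]
    - [[0,0,0],[0,-2.5,0],255]
    - [[0,0,0],[0,-2.5,0],255]
    - [[0,0,0],[0,-2.5,0],255]
    - [[0,0,0],[0,-2,0],255]
    - [[0,0,0],[0,-1,0],255]

```text
t: 20.4
position: [0.4627, -0.036, 0.1358]
tcp_rot: [[0.027, -1.0, -0.002], [-1.0, -0.027, -0.0], [0.0, 0.002, -1.0]]
wrist_force: [0.5, -0.6, -1.9]
gripper_width: 0.0425
```

servo_tool:
  moves:
    - [[0,0,0],[1,0,0],255]
    - [[0,0,0],[2,0,0],255]
    - [[0,0,0],[2,0,0],255]
    - [[0,0,0],[2,0,0],255]
    - [[0,0,0],[2,0,0],255]
    - [[0,0,0],[2,0,0],255]
    - [[0,0,0],[2,0,0],255]
    - [[0,0,0],[1.2,0,0],255]
    - [[0,0,0],[0.6,0,0],255]
    - [[0,0,0],[0,0,0],255]
    - [[0,0,0],[0,0,0],255]

```text
t: 21.32
position: [0.6115, -0.0335, 0.1359]
tcp_rot: [[0.028, -1.0, -0.002], [-1.0, -0.028, -0.0], [0.0, 0.002, -1.0]]
wrist_force: [-0.5, 0.1, -1.7]
gripper_width: 0.042
```

servo_tool:
  moves:
    - [[0,0,0],[0.1,0,-1],255]
    - [[0,0,0],[0,0,-1.5],255]
    - [[0,0,0],[0,0,-1.5],255]
    - [[0,0,0],[0,0,-1.5],255]
    - [[0,0,0],[0,0,-1.2],255]
    - [[0,0,0],[0,0,-0.7],255]
    - [[0,0,0],[0,0,-0.4],255]
    - [[0,0,0],[0,0,-0.2],255]
    - [[0,0,0],[0,0,0],255]
    - [[0,0,0],[0,0,-0.1],255]
    - [[0,0,0],[0,0,0],255]
    - [[0,0,0],[0,0,-0.05],255]
    - [[0,0,0],[0,0,0],255]
    - [[0,0,0],[0,0,0],255]

```text
t: 22.48
position: [0.6136, -0.0336, 0.0562]
tcp_rot: [[0.029, -1.0, 0.001], [-1.0, -0.029, 0.0], [-0.0, -0.001, -1.0]]
wrist_force: [-2.1, -0.3, 5.8]
gripper_width: 0.0419
```

servo_tool:
  moves:
    - [[0,0,0],[0,0,0],120]
    - [[0,0,0],[0,0,0],60]
    - [[0,0,0],[0,0,0],0]
    - [[0,0,0],[0,0,0],0]
    - [[0,0,0],[0,0,0],0]
    - [[0,0,0],[0,0,0],0]
    - [[0,0,0],[0,0,0.5],0]
    - [[0,0,0],[0,0,1],0]
    - [[0,0,0],[0,0,1.5],0]
    - [[0,0,0],[0,0,2],0]
    - [[0,0,0],[0,0,2],0]
    - [[0,0,0],[0,0,2],0]
    - [[0,0,0],[0,0,2],0]
    - [[0,0,0],[0,0,1],0]
    - [[0,0,0],[0,0,0],0]

```text
t: 23.73
position: [0.6148, -0.0335, 0.1789]
tcp_rot: [[0.029, -1.0, 0.005], [-1.0, -0.029, 0.001], [-0.001, -0.005, -1.0]]
wrist_force: [-0.9, -0.6, -0.3]
gripper_width: 0.0855
```

servo_tool:
  moves:
    - [[0,0,0],[-1,-0.4,0],0]
    - [[0,0,0],[-2,-0.9,0],0]
    - [[0,0,0],[-2,-0.9,0],0]
    - [[0,0,0],[-2,-0.9,0],0]
    - [[0,0,0],[-2,-0.9,0],0]
    - [[0,0,0],[-2,-0.9,0],0]
    - [[0,0,0],[-1.2,-0.5,0],0]
    - [[0,0,0],[0,0,0],0]
    - [[0,0,0],[0,0,0],0]

```text
t: 24.48
position: [0.4906, -0.0879, 0.1752]
tcp_rot: [[0.028, -1.0, -0.0], [-1.0, -0.028, 0.0], [-0.0, 0.0, -1.0]]
wrist_force: [1.6, -0.8, 0.7]
gripper_width: 0.0856
```

Run:
```python
from h import *
print(read_state()['position'])
a=snap('scene','s5');w=snap('wrist','w5')
cv2.imwrite('pics/c5.png',np.hstack([a[100:340,130:470],cv2.resize(w,(320,240))])[...,::-1])
c=get_calibration('wrist');print(proj(c,[.4913,-.0874,.055]))
```

```text
[ 0.49060385 -0.08793153  0.17515422]
[276.20515686 195.90987727]
```

View pics/c5.png

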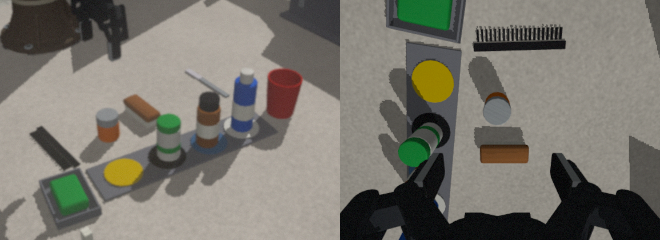

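servo_tool:
  moves:
    - [[0,0,0],[0.1,0,-1.5],0]
    - [[0,0,0],[0,0,-2],0]
    - [[0,0,0],[0,0,-2],0]
    - [[0,0,0],[0,0,-2],0]
    - [[0,0,0],[0,0,-2],0]
    - [[0,0,0],[0,0,-2],0]
    - [[0,0,0],[0,0,-2],0]
    - [[0,0,0],[0,0,-0.9],0]
    - [[0,0,0],[0,0,0],0]
    - [[0,0,0],[0,0,0],0]
    - [[0,0,0],[0,0,0],255]
    - [[0,0,0],[0,0,0],255]
    - [[0,0,0],[0,0,0],255]
    - [[0,0,0],[0,0,0],255]
    - [[0,0,0],[0,0,0],255]
    - [[0,0,0],[0,0,0],255]
    - [[0,0,0],[0,0,0],255]
    - [[0,0,0],[0,0,0],255]
    - [[0,0,0],[0,0,0],255]
    - [[0,0,0],[0,0,0],255]

```text
t: 26.25
position: [0.4929, -0.0876, 0.0326]
tcp_rot: [[0.029, -1.0, 0.002], [-1.0, -0.029, 0.0], [-0.0, -0.002, -1.0]]
wrist_force: [-2.2, 0.7, 7.8]
gripper_width: 0.0416
```

servo_tool:
  moves:
    - [[0,0,0],[0,0,0.5],255]
    - [[0,0,0],[0,0,1.5],255]
    - [[0,0,0],[0,0,2],255]
    - [[0,0,0],[0,0,2],255]
    - [[0,0,0],[0,0,2],255]
    - [[0,0,0],[0,-1,0],255]
    - [[0,0,0],[1,-2,0],255]
    - [[0,0,0],[2,-0.7,0],255]
    - [[0,0,0],[2,0,0],255]
    - [[0,0,0],[2,0,0],255]
    - [[0,0,0],[2,0,0],255]
    - [[0,0,0],[1.4,0,0],255]
    - [[0,0,0],[0.7,0,0],255]
    - [[0,0,0],[0,0,0],255]
    - [[0,0,0],[0,0,0],255]

```text
t: 27.5
position: [0.6024, -0.1248, 0.1108]
tcp_rot: [[0.028, -1.0, -0.001], [-1.0, -0.028, 0.0], [-0.0, 0.001, -1.0]]
wrist_force: [-0.4, -0.3, -1.9]
gripper_width: 0.0414
```

Next I lower to a TCP height of 0.0406, which is 7.0 cm down.

servo_tool:
  moves:
    - [[0,0,0],[0,0,-1],255]
    - [[0,0,0],[0,0,-1.5],255]
    - [[0,0,0],[0,0,-1.5],255]
    - [[0,0,0],[0,0,-1.3],255]
    - [[0,0,0],[0,0,-0.8],255]
    - [[0,0,0],[0,0,-0.5],255]
    - [[0,0,0],[0,0,-0.3],255]
    - [[0,0,0],[0,0,-0.1],255]
    - [[0,0,0],[0,0,0],255]
    - [[0,0,0],[0,0,-0.1],255]
    - [[0,0,0],[0,0,0],255]
    - [[0,0,0],[0,0,-0.05],255]
    - [[0,0,0],[0,0,0],255]
    - [[0,0,0],[0,0,0],255]

```text
t: 28.67
position: [0.6037, -0.1247, 0.0407]
tcp_rot: [[0.029, -1.0, 0.001], [-1.0, -0.029, -0.0], [0.0, -0.001, -1.0]]
wrist_force: [-2.3, 0.5, 5.8]
gripper_width: 0.0416
```

servo_tool:
  moves:
    - [[0,0,0],[0,0,0],120]
    - [[0,0,0],[0,0,0],60]
    - [[0,0,0],[0,0,0],0]
    - [[0,0,0],[0,0,0],0]
    - [[0,0,0],[0,0,0],0]
    - [[0,0,0],[0,0,0],0]
    - [[0,0,0],[0,0,0.5],0]
    - [[0,0,0],[0,0,1],0]
    - [[0,0,0],[0,0,1.5],0]
    - [[0,0,0],[0,0,2],0]
    - [[0,0,0],[0,0,2],0]
    - [[0,0,0],[0,0,2],0]
    - [[0,0,0],[0,0,2],0]
    - [[0,0,0],[0,0,2],0]
    - [[0,0,0],[0,0,2],0]
    - [[0,0,0],[0,0,1],0]
    - [[0,0,0],[0,0,0],0]

```text
t: 30.08
position: [0.6047, -0.1248, 0.2035]
tcp_rot: [[0.029, -1.0, 0.006], [-1.0, -0.029, -0.0], [0.0, -0.006, -1.0]]
wrist_force: [1.2, -0.2, 0.5]
gripper_width: 0.0855
```

servo_tool:
  moves:
    - [[0,0,0],[-0.7,-1,0],0]
    - [[0,0,0],[-1.2,-2,0],0]
    - [[0,0,0],[-1.2,-2,0],0]
    - [[0,0,0],[-1.2,-2,0],0]
    - [[0,0,0],[-1.2,-2,0],0]
    - [[0,0,0],[-1.2,-2,0],0]
    - [[0,0,0],[-1.2,-2,0],0]
    - [[0,0,0],[-1.2,-2,0],0]
    - [[0,0,0],[-1.2,-2,0],0]
    - [[0,0,0],[-1.2,-2,0],0]
    - [[0,0,0],[-1.2,-2,0],0]
    - [[0,0,0],[-1.2,-2,0],0]
    - [[0,0,0],[-1,-2,0],0]
    - [[0,0,0],[-0.5,-1,0],0]
    - [[0,0,0],[0,0,0],0]
    - [[0,0,0],[0,0,0],0]

```text
t: 31.42
position: [0.4483, -0.3849, 0.1989]
tcp_rot: [[0.027, -1.0, -0.001], [-1.0, -0.027, 0.001], [-0.001, 0.001, -1.0]]
wrist_force: [0.1, 0.4, -0.1]
gripper_width: 0.0853
```

Run:
```python
from h import *
print(read_state()['position'],read_state()['t'])
a=snap('scene','s6');w=snap('top','t6')
b=cv2.resize(w[150:250,130:410],None,fx=2.6,fy=2.6,interpolation=2)
a2=cv2.resize(a[110:310,130:470],(b.shape[1],int(200*b.shape[1]/340)))[:330]
cv2.imwrite('pics/c6.png',np.vstack([b,a2])[...,::-1])
```

```text
[ 0.44834987 -0.38485151  0.19885806] 31.4167
```

View pics/c6.png

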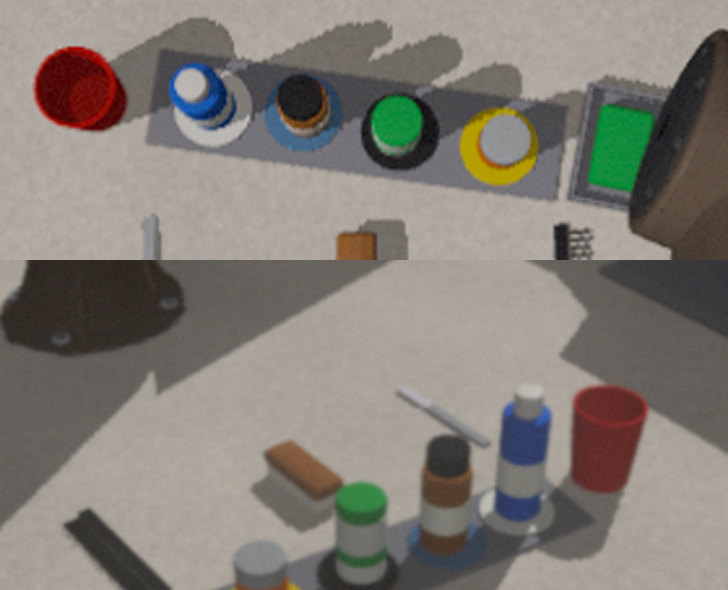

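All four stand upright on their coasters, with the top centres in the crop at bottle (193,84), salts (302,97), buds (398,122) and cream (505,139). I'll check the numbers, then hand in.

Run:
```python
from h import *
c=get_calibration('top')
ok=True
for n,u,v,z,t in[('bottle',193,84,.138,(.6317,.1372)),('salts',302,97,.113,(.6295,.0536)),('buds',398,122,.088,(.6127,-.0334)),('cream',505,139,.063,(.6024,-.1246)),('cup',77,87,.085,(.6353,.246))]:
    X=onz(c,((u+.5)/2.6+129.5,(v+.5)/2.6+149.5),z)[:2];d=np.linalg.norm(X-t);ok&=d<.011;print(n,X.round(4),'off mm',round(d*1e3,1))
if ok: close_job();print('closed')
```

```text
bottle [0.6317 0.1361] off mm 1.1
salts [0.6268 0.0493] off mm 5.1
buds [ 0.611  -0.0309] off mm 3.0
cream [ 0.6017 -0.1242] off mm 0.8
cup [0.6359 0.2448] off mm 1.4
the job is handed in; nothing more can be done
closed
```

The job is done and handed in at about 31.5 s. All four toiletries stand upright on the strip in height order, starting from the cup end: bottle on white, salts on blue, buds on black, cream on yellow.

- **Placement:** in the last top view, the items measured 1 to 5 mm from their coaster centres. The margin before overhanging is 14 mm. The salts were furthest off, at 5 mm.
- **Cup:** it measured within about 1.5 mm of where it started, which is within measuring error.
- **Forces and clearance:** wrist force stayed below about 10 N at every reading. The open gripper was well clear of everything at hand-in.

No check failed.

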